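Park the castor caddy at the latch box and close the hasp

ROBOT

A 7-joint arm with a two-finger parallel gripper is mounted at the origin on the work surface. World frame = base frame: x ahead of the robot, y to its left, z up, the work surface at z = 0. Lengths are in m, angles in rad, forces in N, time in s.
With the tool pointing down it reaches from about 0.425 to 0.875 m from the base axis. Payload 4.7 kg.
Tool frame: the origin (TCP) lies at the very end of the fingers, on their centre line; the grasp point (between the pads) lies 19 mm behind it (grip_point_offset is the distance from the TCP to the grasp point, in m); x points along the fingers, z is the direction in which the jaws open and shut, and the axes are right-handed (so a half turn about x gives the same grasp; the last joint's range is limited). The gripper opens to 87 mm and grips with 3 to 60 N. Pads are 19 mm wide; open, the fingers measure 117 mm over their backs; the gripper's body (75 mm by 190 mm) begins 51 mm behind the grasp point.
Start: joints at [-1.238, 0.321, -0.07, 1.45, 0.023, 1.371, -0.057], TCP at [0.204, 0.617, 0.223] pointing down, gripper open.
Joint ranges: [-2.86, 2.86], [-0.3, 2.09], [-1.38, 1.24], [0.06, 2.45], [-1.56, 4.7], [0.09, 2.05], [-2.69, 2.69]. Speed limits (rad/s): [2.57, 2.57, 3.14, 3.14, 3.14, 3.14, 3.14].

INTERFACE

Orientations are given as a rotation vector (axis times angle).
In Python, from bench import get_state, get_image, calibration, close_job, grip_point_offset gives the robot as it stands.
- The arm moves only by the tool play_rows, never from a script. Its argument "targets" is a list of rows, each an object with "claw": the closure, from 0 (fully open) to 1 (shut); "linear": the shift along the tool's x, y, z as a fraction of full scale, a list of three; "rotation": the turn, a rotation vector about the tool's x, y, z as a fraction of full scale, a list of three. In form: [{"claw": claw, "linear": [x, y, z], "rotation": [wx, wy, wz]}, ...]. A call has 1 to 10 rows; each row shifts and turns the pose as measured when the row begins, along the tool's axes as they then stand; what a row does not reach is not made up. Full scale, the value 1, is 2.5 cm for a shift and 90 degrees for a turn. A row lasts 1/12 s, in which the tool goes at most 41.7 mm and 7.16 degrees, less where a joint would pass 70% of its speed; a pose out of reach is approached as far as the arm can. A call with a number of a shift or a turn outside -1 to 1 is refused whole. A call with a gripper value outside its range is refused whole. The fingers move at their own pace and stop on an object; "newtons" is the grip in N (left out, the last holds). Time passes only in rows, so rows that do not move let the fingers close. It gives the time, the measured TCP pose, the force and the opening at its end, in the units of the state.
- get_state(): the state, without advancing time (a new reading comes with each control period).
- get_image(name): name is "side" or "top"; returns the picture (384x512x3 uint8, blue, green, red); there is no depth.
- calibration(name): a dict with "fx", "fy", "cx", "cy" (pixels), "rvec" (rotation vector, rad) and "tvec" (3), from world to camera coordinates, as OpenCV has them. Camera axes: x right, y down, z forward; pixel columns grow to the right and rows downward; lengths in m; the calibration is good to about 2 mm. A picture is of the moment at which its call begins. calibration takes no time and is no camera call.
- close_job(): hands the job in, once; it reports no verdict.
The state is a dict: "time": time; "joint_positions": joint angles; "qd": joint speeds; "joint_torque": joint torques, N m; "position": TCP position; "tool_rot": TCP orientation; "ft_force": force on the tool from outside, world axes, zero at the start; "torque": the same for the moment, N m; "grip_width": opening from 0.0 (shut) to 1.0 (fully open).
Only numpy, scipy, OpenCV 4.12 (cv2) and the standard library are available. Lean on these libraries where they do the work, as an engineer would, in place of code of your own. Each camera call takes 0.05 s, during which the arm holds its last target. There are 200 camera calls.

TASK

Roll the little caddy, with the stone weight aboard, over to the latch box and secure it there: push it off straight until all four swivel castors trail, steer it square into the middle of the yellow bay with the castors still trailing straight, and press its front board gently but firmly home on the rubber buffer (a push of about 10 N, do not ram it). Then let go and gently fold the brass hasp over so that it drops flat over the caddy's staple. Keep the wheels on the bench, the stone where it sits, and leave the perch rod, the rasp and the two maple blocks alone.

Things in the scene. Friction and masses are not known exactly. Their poses are not given: they have to be found in the camera images.
- caddy: Small maple caddy on four swivel castors, 0.5 kg empty. Origin on the bench under its tray's centre, x forward, y left, z up. Tray 150 mm long, 116 mm wide, floor 46 mm up, side and rear boards up to 70 mm; the front board is 75 mm high, its outer face at x = +75 mm. A brass staple stands on the front board, a push rail crosses behind. It rolls with 1 to 2 N once the castors trail
- push_rail (a point): Middle of the push rail: a round cherry bar, 16 mm diameter, 112 mm long along the caddy's y, its axis 95 mm behind the caddy's origin and 105 mm above the bench. Steel rods carry it 46 mm either side of the middle. It is 20 mm behind the tray and 35 mm above the rear board, so it can be pinched fore-and-aft from above; hold it firmly (60 N or more), in a light grip it twists
- staple (a point): Top of the brass staple on the front board: an upright loop of 4 mm wire, 14 mm long along the caddy's x, 4 mm wide across, its top 94 mm above the bench, 67 mm ahead of the caddy's origin
- wheel_fl (a point): Centre of the front left wheel (25 mm diameter), 11 mm from its upright swivel pivot, which is at x = +55 mm, y = +42 mm of the caddy and turns freely all round. This point's x axis runs from wheel to pivot; it points along the caddy's x when the castor trails straight. It starts up to 140 degrees off that and swings to trail within about 60 mm of straight pushing
- wheel_fr (a point): Centre of the front right wheel (25 mm diameter), 11 mm from its upright swivel pivot, which is at x = +55 mm, y = -42 mm of the caddy and turns freely all round. This point's x axis runs from wheel to pivot; it points along the caddy's x when the castor trails straight. It starts up to 140 degrees off that and swings to trail within about 60 mm of straight pushing
- wheel_rl (a point): Centre of the rear left wheel (25 mm diameter), 11 mm from its upright swivel pivot, which is at x = -55 mm, y = +42 mm of the caddy and turns freely all round. This point's x axis runs from wheel to pivot; it points along the caddy's x when the castor trails straight. It starts up to 140 degrees off that and swings to trail within about 60 mm of straight pushing
- wheel_rr (a point): Centre of the rear right wheel (25 mm diameter), 11 mm from its upright swivel pivot, which is at x = -55 mm, y = -42 mm of the caddy and turns freely all round. This point's x axis runs from wheel to pivot; it points along the caddy's x when the castor trails straight. It starts up to 140 degrees off that and swings to trail within about 60 mm of straight pushing
- latch_box: Fixed grey steel box, 80 mm wide, 45 mm deep, top 78 mm above the bench, on a low cedar wall (250 mm wide, 20 mm thick, 74 mm high) behind it; free room above. Origin on the bench under the middle of the box's front face; x points level into the wall, the way the parked caddy must face, y left of that. A yellow bay 151 mm wide is painted on the bench before the box (towards -x), centred on it
- buffer_root (a point): Point on the box's front face, 56 mm above the bench, where the rubber buffer's screw comes out. The 18 mm round buffer faces -x of the box and stands 8 to 26 mm out from here, set differently each time and not told: feel for it. The rubber gives 1 mm per 12 N, 3 mm at most. The caddy is home when its front board bears on it with over 6 N for a moment; over 16 N breaks the mounting
- hasp (a joint): Angle of the brass hasp: 0 = closed, level, pointing out over the caddy's front board; 1.57 = upright; it rests open leaning back at 1.95 (starts 1.75 to 1.95). The strap is 65 mm long, 36 wide, 3 thick, 45 g, with a slot 16 mm wide from 5 to 50 mm from the hinge for the staple. It swings easily: nudged from behind past upright it falls shut by itself
- hasp_hinge (a point): Middle of the hasp's level hinge line, along the latch box's y at the box's top front edge (box x = 0), 80 mm above the bench
- hasp_lip (a point): Free end of the hasp, a rolled lip 62 mm from the hinge
- stone: Squat grey stone weight, 80 mm diameter, 28 mm high, 0.27 to 0.45 kg, standing in the caddy's tray. Origin at the centre of its underside
- perch_rod: Cherry perch rod lying on the bench, 12 mm diameter, 160 mm long along its x, origin under its middle
- rasp: Rasp with an orange handle lying on the bench, 240 mm long along its x (handle to -x), 26 mm high, origin 113 mm from the handle's end
- maple_block_a: Maple wall block beside the bay, 90 by 50 by 30 mm high, origin under its centre
- maple_block_b: The other maple wall block, the same, at the other side of the bay
Things that resemble listed ones, but are neither listed nor needed, are in the scene too. There is more than one size of the stone; the one meant has the size given above. Of the things that look like the caddy, the smaller one is meant.

How it is judged:
On the way, in this order (a step that is already met when the one before it is completed fails the run):
1. pushed off at least 40 mm, all four castors trail straight (within 0.25 rad) before the caddy reaches the bay (its origin still over 180 mm from the box's front) (distance of caddy from where it was at the start of the episode above 0.04 m and x of caddy in the frame of latch_box below -0.18 m and angle between the x axis of each of wheel_fl, wheel_fr, wheel_rl, wheel_rr and the x axis of caddy, either way round below 0.25 rad and x of each of wheel_fl, wheel_fr in the frame of caddy below 0.05 m and x of each of wheel_rl, wheel_rr in the frame of caddy below -0.06 m), for 0.1 s.
2. pressed home: the caddy bears on the latch box's buffer with more than 6 N, square (within 0.1 rad) and centred within 12 mm, castors trailing, hasp still open (contact force between caddy and latch_box above 6 N and value of joint hasp above 1.2 rad and angle between the x axis of caddy and the x axis of latch_box, either way round below 0.1 rad and y of caddy in the frame of latch_box between -0.012 and 0.012 m and angle between the x axis of each of wheel_fl, wheel_fr, wheel_rl, wheel_rr and the x axis of caddy, either way round below 0.35 rad and x of each of wheel_fl, wheel_fr in the frame of caddy below 0.05 m and x of each of wheel_rl, wheel_rr in the frame of caddy below -0.06 m), for 0.2 s.
At the end, for the whole second after the job is handed in: Hasp flat (0.1 rad) over the staple; caddy at rest on the buffer, origin 79-108 mm from the box front, square within 0.1 rad, centred within 12 mm, castors trailing within 0.35 rad; stone flat in the tray, 20 mm of its middle line; rod, rasp, blocks within 12 mm of their start; nothing touched (value of joint hasp below 0.1 rad and x of caddy in the frame of latch_box between -0.108 and -0.079 m and angle between the x axis of caddy and the x axis of latch_box, either way round below 0.1 rad and y of caddy in the frame of latch_box between -0.012 and 0.012 m and angle between the x axis of each of wheel_fl, wheel_fr, wheel_rl, wheel_rr and the x axis of caddy, either way round below 0.35 rad and x of each of wheel_fl, wheel_fr in the frame of caddy below 0.05 m and x of each of wheel_rl, wheel_rr in the frame of caddy below -0.06 m and linear speed of caddy below 0.01 m/s and angle between caddy's own z axis and vertical below 0.06 rad and y of stone in the frame of caddy between -0.02 and 0.02 m and z of stone in the frame of caddy below 0.052 m and angle between stone's own z axis and vertical below 0.1 rad and distance of each of perch_rod, rasp, maple_block_a, maple_block_b from where it was at the start of the episode below 0.012 m).
It fails at once if the caddy is rammed or pressed on the latch box with more than 16 N (contact force between caddy and latch_box above 16 N).
It fails at once if the caddy is lifted off the bench (over 8 mm) or tipped (over 0.12 rad) (height (world z) of caddy above 0.008 m or angle between caddy's own z axis and vertical above 0.12 rad).
It fails at once if the stone tips (over 0.3 rad) (angle between stone's own z axis and vertical above 0.3 rad).
It fails at once if the latch box or its hasp is struck by the robot with more than 20 N (contact force between any of the fingers, the arm and latch_box above 20 N).
It fails at once if the perch rod, the rasp or a maple block is shoved more than 12 mm (distance of any of perch_rod, rasp, maple_block_a, maple_block_b from where it was at the start of the episode above 0.012 m).
It also fails if it takes over 64 s, if anything falls off the work surface, if the arm or the gripper's body presses on something with over 40 N, if the wrist force passes 120 N, or if a joint passes its speed limit or range.

## Working session

There is one attempt and no reset: what is moved stays moved. The work goes in short steps, Python scripts to look and compute and a tool call to move; the robot and the scene stay as the last step left them, time stands still between calls to the robot, and variables do not carry over. Pictures are saved under pics/ and viewed, about 8 in all and at most 12, crops included, and the job is handed in when it is done.

Besides the shell and the picture viewer there is one more tool, called after "Request:" as name([rows], argument=value, ...), one row to a line, values as JSON. play_rows: Moves the arm, as the interface text tells. Shift numbers are shares of 2.5 cm and turn numbers shares of 90 degrees, none past 1 either way. Its arguments: {"type":"object","properties":{"targets":{"type":"array"},"newtons":{"type":"number"}},"required":["targets"]}

```bash
ls; mkdir -p pics
python3 - <<'E'
from bench import *
import cv2
s=get_state();print(s);print(grip_point_offset if not callable(grip_point_offset) else grip_point_offset())
for n in("top","side"):
    cv2.imwrite(f"pics/{n}0.png",get_image(n));print(n,calibration(n))
E
```

```text
pics
{'time': 0.0, 'joint_positions': array([-1.23791508,  0.3218201 , -0.07008668,  1.45167493,  0.02259129,
        1.37080745, -0.05691275]), 'qd': array([-6.66404265e-05, -5.82339458e-04, -9.23797006e-05,  2.81056575e-04,
        6.25340300e-05,  4.14732947e-04,  5.46598662e-04]), 'joint_torque': array([-5.91866155e-04, -4.91303337e+01, -4.03946433e-01, -3.12530279e+01,
       -6.37592515e-02,  4.38487914e-02,  1.87615096e-04]), 'position': array([0.2035847 , 0.61670669, 0.22146345]), 'tool_rot': array([-0.97245893,  1.34484766,  0.97047203]), 'ft_force': array([-0.36584813, -0.15760116, -0.13086541]), 'torque': array([-0.01401596, -0.02985925, -0.01797662]), 'grip_width': 0.9980558111888511}
0.0187
top {'fx': 422.2885652933177, 'fy': 422.2885652933177, 'cx': 258.56042196141107, 'cy': 193.39442297072432, 'rvec': array([ 2.16885839, -2.18357653,  0.0459991 ]), 'tvec': array([-0.08194583,  0.54305723,  1.45025151])}
side {'fx': 396.5465726668561, 'fy': 396.5465726668561, 'cx': 257.02525567332515, 'cy': 189.04326899862892, 'rvec': array([ 2.39933291, -0.32907108,  0.11959149]), 'tvec': array([-0.53929104,  0.10370305,  1.22384657])}
```

View pics/top0.png

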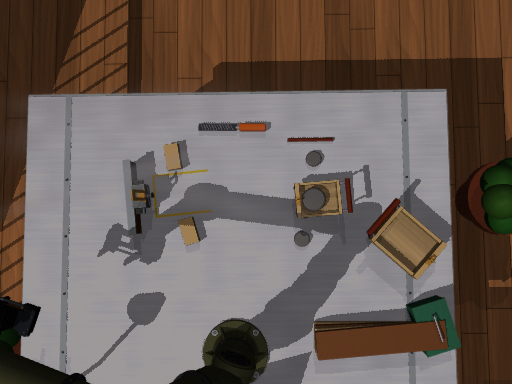

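View pics/side0.png

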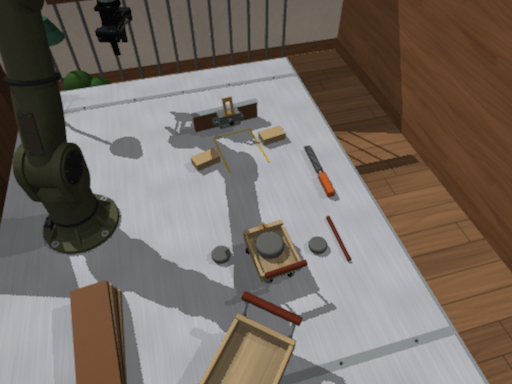

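The top view shows the caddy at (318,198) with its rail at (348,195). The latch box is at about (140,197), and the yellow bay lines run left of x=210. Up in the picture is world +x and left is +y.

```bash
cat > h.py <<'E'
import numpy as np,cv2
from bench import *
def ray(n,uv):
    c=calibration(n);R,_=cv2.Rodrigues(c['rvec']);K=np.array([[c['fx'],0,c['cx']],[0,c['fy'],c['cy']],[0,0,1]])
    d=R.T@np.linalg.inv(K)@np.array([uv[0],uv[1],1.]);o=-R.T@c['tvec'];return o,d
def onz(n,uv,z):
    o,d=ray(n,uv);return o+d*(z-o[2])/d[2]
def proj(n,P):
    c=calibration(n);K=np.array([[c['fx'],0,c['cx']],[0,c['fy'],c['cy']],[0,0,1]])
    return cv2.projectPoints(np.float64(P).reshape(-1,1,3),c['rvec'],c['tvec'],K,None)[0].reshape(-1,2)
def rects(n,im,lo,hi,z,amin=30,box=None):
    m=cv2.inRange(cv2.cvtColor(im,cv2.COLOR_BGR2HSV),lo,hi)
    if box: k=np.zeros_like(m);x0,y0,x1,y1=box;k[y0:y1,x0:x1]=1;m*=k
    out=[]
    for c in cv2.findContours(m,cv2.RETR_EXTERNAL,cv2.CHAIN_APPROX_NONE)[0]:
        if len(c)>=8 and cv2.contourArea(c)>=amin:
            r=cv2.minAreaRect(c);p=cv2.boxPoints(r);w=np.array([onz(n,q,z)[:2] for q in p])
            e=w[1]-w[0],w[2]-w[1];L=max(e,key=np.linalg.norm)
            out.append((np.round(r[0],1),np.round(w.mean(0),4),np.round(sorted(map(np.linalg.norm,e)),4),round(float(np.degrees(np.arctan2(L[1],L[0]))),1)))
    return out
def crop(n,im,b,f,out):
    x0,y0,x1,y1=b;cv2.imwrite(out,cv2.resize(im[y0:y1,x0:x1],None,fx=f,fy=f,interpolation=cv2.INTER_CUBIC))
E
python3 - <<'E'
from h import *
im=cv2.imread('pics/top0.png')
hs=cv2.cvtColor(im,cv2.COLOR_BGR2HSV)
print(hs[195,348],hs[172,190],hs[213,190],hs[139,310],hs[155,174])
print('rail');[print(r) for r in rects('top',im,(0,120,40),(12,255,160),.105,20,(280,130,365,225))]
print('yel');[print(r) for r in rects('top',im,(20,150,80),(32,255,255),0,5,(140,160,230,225))]
a=cv2.resize(im[150:250,110:240],None,fx=4,fy=4,interpolation=cv2.INTER_CUBIC)
b=cv2.resize(im[150:250,280:380],None,fx=4,fy=4,interpolation=cv2.INTER_CUBIC)
cv2.imwrite('pics/c1.png',np.hstack([a,b])[:, :800] if 0 else cv2.resize(np.hstack([a,b]),(800,348)))
s=cv2.imread('pics/side0.png')
E
```

```text
[  5 211  87] [ 23 188 156] [ 21 195  97] [  6 215  82] [ 16 106 152]
rail
(array([348.4, 195.1]), array([ 0.529 , -0.3794]), array([0.0145, 0.1109]), -175.5)
(array([310., 139.]), array([ 0.7144, -0.2576]), array([0.0066, 0.1441]), -90.6)
yel
(array([175.9, 210.4]), array([0.4861, 0.2068]), array([0.0989, 0.2216]), -113.9)
(array([187.5, 171.9]), array([0.6218, 0.1661]), array([0.0053, 0.1322]), -84.8)
```

View pics/c1.png

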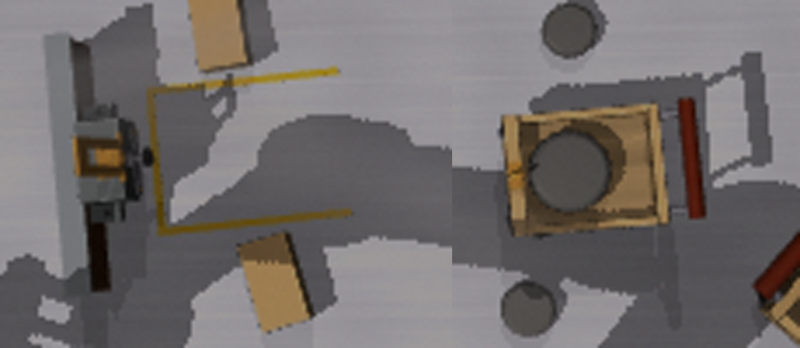

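Run:
```python
from h import *
im=cv2.imread('pics/top0.png');hs=cv2.cvtColor(im,cv2.COLOR_BGR2HSV)
m=cv2.inRange(hs,(19,140,70),(33,255,255))
def fit(b,z=0,mm=m):
    x0,y0,x1,y1=b;ys,xs=np.nonzero(mm[y0:y1,x0:x1])
    P=np.array([onz('top',(x+x0,y+y0),z)[:2] for x,y in zip(xs,ys)],np.float32)
    vx,vy,px,py=cv2.fitLine(P,cv2.DIST_HUBER,0,.01,.01).ravel()
    if abs(vy)>abs(vx) and vy<0 or abs(vx)>abs(vy) and vx<0: vx,vy=-vx,-vy
    print(b,len(P),'pt',px,py,'ang',np.degrees(np.arctan2(vy,vx)),P.min(0),P.max(0));return np.array([px,py]),np.array([vx,vy])
A=fit((162,165,215,180));B=fit((165,207,215,222));C=fit((148,178,164,213))
u=A[1]+B[1];u/=np.linalg.norm(u);n=np.array([u[1],-u[0]])  # right of u
l=np.array([-u[1],u[0]])
print('u',u,'heading',np.degrees(np.arctan2(u[1],u[0])),'width',(A[0]-B[0])@l,'mid lateral',(A[0]+B[0])@l/2,'front along',C[0]@u)
# box: top face corners grey from crop (pixel in crop/3.478)
f=3.478
for nm,p,z in[('box fl',(122,200),.078),('box fr',(125,122),.078),('hinge?',(127,155),.08),('buffertip',(148,157),.056),
 ('tray fl',(512+0,236),.075),('tray fr',(501,117),.075),('tray rl',(668,221),.07),('tray rr',(656,104),.07),('staple',(515,172),.094)]:
    ox=(110+p[0]/f) if p[0]<452 else 280+(p[0]-452)/f
    w=onz('top',(ox,150+p[1]/f),z)[:2];print(nm,np.round(w,4),'along',round(w@u,4),'lat',round(w@l,4))
r=np.array([.529,-.3794]);print('rail along/lat',r@u,r@l)
im=cv2.imread('pics/side0.png');crop('side',im,(180,80,300,180),6,'pics/c2.png')
```

```text
(162, 165, 215, 180) 68 pt 0.6208166 0.17335285 ang 95.18868 [0.6147013  0.10030725] [0.6281949  0.25676268]
(165, 207, 215, 222) 77 pt 0.47640496 0.1694376 ang 95.57967 [0.46631664 0.08587337] [0.4864291  0.24480048]
(148, 178, 164, 213) 54 pt 0.5330245 0.28286272 ang 5.595858 [0.48062086 0.27679598] [0.5975665  0.28867993]
u [-0.09383339  0.99558794] heading 95.38417 width -0.14414185 mid lateral -0.5622729 front along 0.23159923
box fl [0.494  0.2928] along 0.2451 lat -0.5193
box fr [0.5693 0.2908] along 0.2361 lat -0.594
hinge? [0.5372 0.2879] along 0.2362 lat -0.5619
buffertip [0.5367 0.2742] along 0.2226 lat -0.56
tray fl [ 0.4564 -0.2149] along -0.2567 lat -0.4342
tray fr [ 0.5703 -0.2057] along -0.2583 lat -0.5485
tray rl [ 0.4698 -0.3641] along -0.4066 lat -0.4336
tray rr [ 0.5821 -0.3547] along -0.4078 lat -0.5463
staple [ 0.5165 -0.2171] along -0.2646 lat -0.4938
rail along/lat -0.42736392799615863 -0.49106563590765
```

View pics/c2.png

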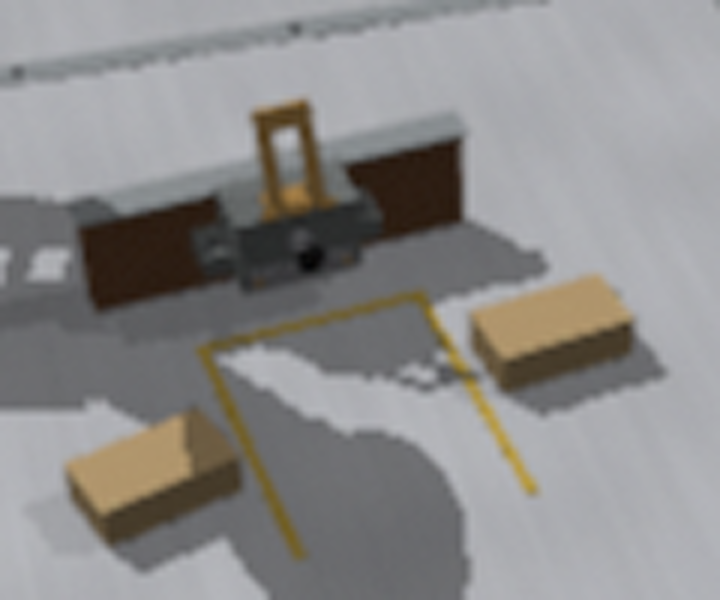

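The side view shows the hasp standing open above the box and the black buffer under it, with a maple block on each side of the bay. The caddy is parallel to the bay and about 71 mm left of its centre line. Next I work out the tool orientation and the path.

```bash
cat >> h.py <<'E'
from scipy.spatial.transform import Rotation as Ro
u=np.array([-.09383,.99559,0]);l=np.array([-u[1],u[0],0])
def W(al,la,z): return al*u+la*l+np.array([0,0,z])
def st():
    s=get_state();R=Ro.from_rotvec(s['tool_rot']);p=s['position']
    print('t %.2f'%s['time'],'pos',p.round(4),'al/lat',round(p@u,4),round(p@l,4),'F u/l/z',(s['ft_force']@np.array([u,l,[0,0,1]]).T).round(2),'T',s['torque'].round(2),'q7',s['joint_positions'].round(2)[[0,6]],'w',s['grip_width'].round(3))
    return s,R,p
def go(tgt,zdir=None):
    s,R,p=st();M=R.as_matrix();print('tool x,z',M[:,0].round(3),M[:,2].round(3))
    if zdir is not None:
        X=np.array([0,0,-1.]);Z=zdir*u;Y=np.cross(Z,X);G=Ro.from_matrix(np.c_[X,Y,Z])
        rv=(R.inv()*G).as_rotvec();print('rot frac',(rv/(np.pi/2)).round(3),'deg',np.degrees(rv).round(2));M=G.as_matrix()
    print('shift frac total',(M.T@(np.array(tgt)-p)/.025).round(3))
E
python3 - <<'E'
from h import *
go(W(-.4274,-.491,.2),1);go([.45,.35,.2],-1)
f=3.478
for p in [(288,232),(237,245),(312,312),(200,72),(247,65)]: 
    w=onz('top',(110+p[0]/f,150+p[1]/f),.03);print(p,'al',w@u,'lat rel bay',w@l+.5623)
E
```

```text
Traceback (most recent call last):
  File "h.py", line 31, in go
    s,R,p=st();M=R.as_matrix();print('tool x,z',M[:,0].round(3),M[:,2].round(3))
          ~~^^
  File "h.py", line 28, in st
    print('t %.2f'%s['time'],'pos',p.round(4),'al/lat',round(p@u,4),round(p@l,4),'F u/l/z',(s['ft_force']@np.array([u,l,[0,0,1]]).T).round(2),'T',s['torque'].round(2),'q7',s['joint_positions'].round(2)[[0,6]],'w',s['grip_width'].round(3))
                                                                                                                                                                                                                     ^^^^^^^^^^^^^^^^^^^^^
AttributeError: 'float' object has no attribute 'round'
```

```bash
sed -i "s/s\['grip_width'\].round(3)/round(s['grip_width'],3)/" h.py
python3 - <<'E'
from h import *
go(W(-.4274,-.491,.2),1);go([.45,.35,.2],-1)
f=3.478
for p in [(288,232),(237,245),(312,312),(200,72),(247,65)]: 
    w=onz('top',(110+p[0]/f,150+p[1]/f),.03);print(p,'al',w@u,'lat rel bay',w@l+.5623)
E
```

```text
t 0.10 pos [0.2036 0.6168 0.2216] al/lat 0.5949 -0.2606 F u/l/z [0.95 0.64 0.57] T [-0.02  0.05 -0.05] q7 [-1.24 -0.06] w 1.002
tool x,z [-0.    -0.002 -1.   ] [ 0.313  0.95  -0.002]
rot frac [-0.263 -0.001 -0.   ] deg [-2.365e+01 -1.000e-01 -2.000e-02]
shift frac total [  0.863  -9.217 -40.893]
t 0.10 pos [0.2036 0.6168 0.2216] al/lat 0.5949 -0.2606 F u/l/z [0.95 0.64 0.57] T [-0.02  0.05 -0.05] q7 [-1.24 -0.06] w 1.002
tool x,z [-0.    -0.002 -1.   ] [ 0.313  0.95  -0.002]
rot frac [ 1.737 -0.     0.002] deg [ 1.5635e+02 -2.0000e-02  1.4000e-01]
shift frac total [ 0.863  8.811 11.548]
(288, 232) al 0.09700124471697376 lat rel bay 0.08821862342673803
(237, 245) al 0.14861267693640662 lat rel bay 0.09595114690240875
(312, 312) al 0.08040704490622269 lat rel bay 0.16906618063855294
(200, 72) al 0.1705252171067304 lat rel bay -0.07955156088711024
(247, 65) al 0.12299149000829174 lat rel bay -0.08171228943522901
```

Request:
play_rows([
  {"claw":0,"linear":[0,0,0],"rotation":[-0.066,0,0]},
  {"claw":0,"linear":[0,0,0],"rotation":[-0.066,0,0]},
  {"claw":0,"linear":[0,0,0],"rotation":[-0.066,0,0]},
  {"claw":0,"linear":[0,0,0],"rotation":[-0.065,0,0]},
  {"claw":0,"linear":[0,-1,-1],"rotation":[0,0,0]},
  {"claw":0,"linear":[0,-1,-1],"rotation":[0,0,0]},
  {"claw":0,"linear":[0,-1,-1],"rotation":[0,0,0]},
  {"claw":0,"linear":[0,-1,-1],"rotation":[0,0,0]},
  {"claw":0,"linear":[0,-1,-1],"rotation":[0,0,0]},
  {"claw":0,"linear":[0,-1,-1],"rotation":[0,0,0]},
], newtons=60)

```text
time: 0.93
position: [0.3625, 0.486, 0.2138]
tool_rot: [-1.31, 1.155, 1.316]
ft_force: [1.0, 0.8, 0.4]
grip_width: 1.006
```

```bash
python3 -c "
from h import *
go(W(-.4274,-.491,.2),1)"
```

```text
t 0.93 pos [0.3625 0.486  0.2138] al/lat 0.4499 -0.4065 F u/l/z [ 0.7  -1.09  0.39] T [ 0.05 -0.02  0.01] q7 [-0.95  0.74] w 1.006
tool x,z [-0.012 -0.008 -1.   ] [-0.138  0.99  -0.006]
rot frac [ 0.028 -0.004 -0.008] deg [ 2.55 -0.39 -0.73]
shift frac total [  0.551  -3.38  -35.091]
```

Request:
play_rows([
  {"claw":0,"linear":[0,-0.9,-1],"rotation":[0.028,0,0]},
  {"claw":0,"linear":[0,-0.9,-1],"rotation":[0,0,0]},
  {"claw":0,"linear":[0,-0.9,-1],"rotation":[0,0,0]},
  {"claw":0,"linear":[0,-0.9,-1],"rotation":[0,0,0]},
  {"claw":0,"linear":[0,-0.2,-1],"rotation":[0,0,0]},
  {"claw":0,"linear":[0,0,-1],"rotation":[0,0,0]},
  {"claw":0,"linear":[0,0,-1],"rotation":[0,0,0]},
  {"claw":0,"linear":[0,0,-1],"rotation":[0,0,0]},
  {"claw":0,"linear":[0,0,-1],"rotation":[0,0,0]},
  {"claw":0,"linear":[0,0,-1],"rotation":[0,0,0]},
])

```text
time: 1.77
position: [0.49, 0.2288, 0.2087]
tool_rot: [-1.274, 1.192, 1.276]
ft_force: [0.1, 0.5, -0.6]
grip_width: 1.0
```

Request:
play_rows([
  {"claw":0,"linear":[-0.2,0,-1],"rotation":[0,0,0]},
  {"claw":0,"linear":[0,0,-1],"rotation":[0,0,0]},
  {"claw":0,"linear":[0,0,-1],"rotation":[0,0,0]},
  {"claw":0,"linear":[0,0,-1],"rotation":[0,0,0]},
  {"claw":0,"linear":[0,0,-1],"rotation":[0,0,0]},
  {"claw":0,"linear":[0,0,-1],"rotation":[0,0,0]},
  {"claw":0,"linear":[0,0,-1],"rotation":[0,0,0]},
  {"claw":0,"linear":[0,0,-1],"rotation":[0,0,0]},
  {"claw":0,"linear":[0,0,-1],"rotation":[0,0,0]},
  {"claw":0,"linear":[0,0,-1],"rotation":[0,0,0]},
])

```text
time: 2.6
position: [0.5071, -0.034, 0.214]
tool_rot: [-1.271, 1.197, 1.28]
ft_force: [0.5, 0.0, 0.1]
grip_width: 0.999
```

```bash
python3 -c "
from h import *
go(W(-.4274,-.491,.2),1)"
```

```text
t 2.60 pos [ 0.5071 -0.034   0.214 ] al/lat -0.0814 -0.5017 F u/l/z [-0.01 -0.51  0.06] T [ 0.01 -0.04 -0.  ] q7 [-0.37  1.67] w 0.999
tool x,z [-0.023 -0.017 -1.   ] [-0.084  0.996 -0.015]
rot frac [-0.007 -0.009 -0.015] deg [-0.6  -0.83 -1.37]
shift frac total [  0.56    0.426 -13.838]
```

Request:
play_rows([
  {"claw":0,"linear":[0,0,-1],"rotation":[0,-0.009,-0.015]},
  {"claw":0,"linear":[0,0,-1],"rotation":[0,0,0]},
  {"claw":0,"linear":[0,0,-1],"rotation":[0,0,0]},
  {"claw":0,"linear":[0,0.1,-1],"rotation":[0,0,0]},
  {"claw":0,"linear":[0,0.1,-1],"rotation":[0,0,0]},
  {"claw":0,"linear":[0,0.1,-1],"rotation":[0,0,0]},
  {"claw":0,"linear":[0,0.1,-1],"rotation":[0,0,0]},
  {"claw":0,"linear":[0,0,-1],"rotation":[0,0,0]},
  {"claw":0,"linear":[0,0,-1],"rotation":[0,0,0]},
  {"claw":0,"linear":[0,0,-1],"rotation":[0,0,0]},
])

```text
time: 3.43
position: [0.514, -0.2956, 0.2111]
tool_rot: [-1.267, 1.169, 1.275]
ft_force: [0.2, 0.1, 0.2]
grip_width: 0.999
```

```bash
python3 -c "
from h import *
go(W(-.4274,-.491,.16),1)"
```

```text
t 3.43 pos [ 0.514  -0.2956  0.2111] al/lat -0.3425 -0.484 F u/l/z [ 0.04 -0.21  0.15] T [0.09 0.01 0.05] q7 [-0.05  2.25] w 0.999
tool x,z [-0.004  0.003 -1.   ] [-0.084  0.996  0.003]
rot frac [-0.006  0.002 -0.002] deg [-0.56  0.16 -0.2 ]
shift frac total [ 2.044 -0.278 -3.396]
```

Request:
play_rows([
  {"claw":0,"linear":[0,-0.2,-1],"rotation":[-0.006,0,0]},
  {"claw":0,"linear":[0,-0.1,-1],"rotation":[0,0,0]},
  {"claw":0,"linear":[0.3,0,-0.9],"rotation":[0,0,0]},
  {"claw":0,"linear":[0.5,0,-0.5],"rotation":[0,0,0]},
  {"claw":0,"linear":[0.5,0,0],"rotation":[0,0,0]},
  {"claw":0,"linear":[0.3,0,0],"rotation":[0,0,0]},
  {"claw":0,"linear":[0,0,0],"rotation":[0,0,0]},
])

```text
time: 4.02
position: [0.5255, -0.3893, 0.1654]
tool_rot: [-1.267, 1.173, 1.28]
ft_force: [-0.6, 0.1, -0.1]
grip_width: 0.999
```

Run:
```python
from h import *
im=get_image('side');cv2.imwrite('pics/s1.png',im)
go(W(-.4274,-.491,.086),1)
t=get_image('top')
print([r for r in rects('top',t,(0,120,40),(12,255,160),.105,20,(280,150,365,225))])
a=cv2.resize(im[190:310,220:340],(480,480),interpolation=cv2.INTER_CUBIC);b=cv2.resize(t[150:230,300:380],(320,320),interpolation=cv2.INTER_CUBIC)
c=np.zeros((480,800,3),np.uint8);c[:,:480]=a;c[:320,480:]=b;cv2.imwrite('pics/c3.png',c)
```

```text
t 4.07 pos [ 0.5259 -0.3888  0.166 ] al/lat -0.4365 -0.4871 F u/l/z [0.21 0.27 0.61] T [ 0.09 -0.    0.02] q7 [0.11 2.43] w 1.0
tool x,z [-0.009  0.001 -1.   ] [-0.087  0.996  0.002]
rot frac [-0.004  0.001 -0.006] deg [-0.4   0.1  -0.52]
shift frac total [ 3.2   -0.157  0.363]
[(array([348., 194.]), array([ 0.5325, -0.3783]), array([0.0129, 0.0391]), 178.8)]
```

View pics/c3.png

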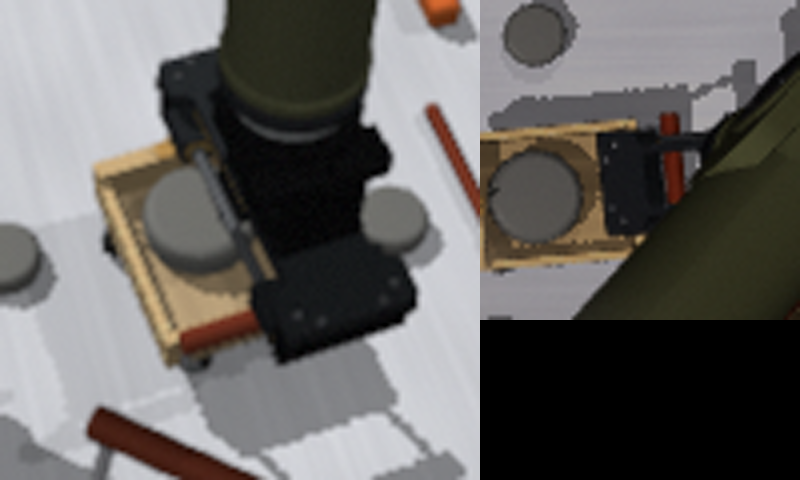

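The open gripper is above the rail and square to it. I'll shift 9 mm forward, go down 80 mm and pinch.

Request:
play_rows([
  {"claw":0,"linear":[0,-0.16,0.36],"rotation":[-0.004,0,-0.006]},
  {"claw":0,"linear":[0.7,0,0],"rotation":[0,0,0]},
  {"claw":0,"linear":[0.8,0,0],"rotation":[0,0,0]},
  {"claw":0,"linear":[0.8,0,0],"rotation":[0,0,0]},
  {"claw":0,"linear":[0.6,0,0],"rotation":[0,0,0]},
  {"claw":0,"linear":[0,0,0],"rotation":[0,0,0]},
])

```text
time: 4.62
position: [0.5385, -0.3701, 0.0998]
tool_rot: [-1.295, 1.142, 1.274]
ft_force: [-0.3, 0.8, -0.8]
grip_width: 1.0
```

```bash
python3 -c "
from h import *
go(W(-.4274,-.491,.086),1)"
```

```text
t 4.62 pos [ 0.5385 -0.3701  0.0998] al/lat -0.419 -0.5014 F u/l/z [ 0.79  0.28 -0.83] T [ 0.08  0.13 -0.04] q7 [0.1  2.45] w 1.0
tool x,z [ 0.018  0.002 -1.   ] [-0.106  0.994  0.   ]
rot frac [0.008 0.    0.012] deg [0.73 0.02 1.06]
shift frac total [ 0.551  0.418 -0.336]
```

Request:
play_rows([
  {"claw":0,"linear":[0,0.4,-0.34],"rotation":[0.008,0,0.012]},
  {"claw":0,"linear":[0.3,0,0],"rotation":[0,0,0]},
  {"claw":0,"linear":[0.2,0,0],"rotation":[0,0,0]},
  {"claw":0,"linear":[0,0,0],"rotation":[0,0,0]},
])

```text
time: 4.95
position: [0.532, -0.3782, 0.0907]
tool_rot: [-1.283, 1.159, 1.277]
ft_force: [-0.3, -0.3, -0.6]
grip_width: 0.995
```

```bash
python3 -c "
from h import *
go(W(-.4274,-.491,.086),1)"
```

```text
t 4.95 pos [ 0.532  -0.3782  0.0907] al/lat -0.4264 -0.4942 F u/l/z [-0.3   0.28 -0.62] T [0.01 0.01 0.04] q7 [0.11 2.45] w 0.995
tool x,z [ 0.004 -0.001 -1.   ] [-0.097  0.995 -0.001]
rot frac [ 0.002 -0.001  0.003] deg [ 0.19 -0.07  0.23]
shift frac total [ 0.189  0.126 -0.038]
```

Request:
play_rows([
  {"claw":0,"linear":[0.15,0.1,0],"rotation":[0,0,0]},
  {"claw":1,"linear":[0,0,0],"rotation":[0,0,0]},
  {"claw":1,"linear":[0,0,0],"rotation":[0,0,0]},
  {"claw":1,"linear":[0,0,0],"rotation":[0,0,0]},
  {"claw":1,"linear":[0,0,0],"rotation":[0,0,0]},
  {"claw":1,"linear":[0,0,0],"rotation":[0,0,0]},
  {"claw":1,"linear":[0,0,0],"rotation":[0,0,0]},
  {"claw":1,"linear":[0,0,0],"rotation":[0,0,0]},
], newtons=60)

```text
time: 5.62
position: [0.5302, -0.3797, 0.0889]
tool_rot: [-1.286, 1.159, 1.273]
ft_force: [0.1, 0.1, -0.4]
grip_width: 0.555
```

```bash
python3 -c "
from h import *
go(W(-.4274,-.491,.086),1)"
```

```text
t 5.62 pos [ 0.5302 -0.3797  0.0889] al/lat -0.4277 -0.4923 F u/l/z [ 0.13 -0.13 -0.43] T [ 0.08  0.05 -0.02] q7 [0.11 2.46] w 0.555
tool x,z [ 0.008 -0.002 -1.   ] [-0.096  0.995 -0.003]
rot frac [ 0.002 -0.002  0.005] deg [ 0.15 -0.18  0.42]
shift frac total [0.115 0.051 0.014]
```

Request:
play_rows([
  {"claw":1,"linear":[0,0,0],"rotation":[0,0,0]},
  {"claw":1,"linear":[0,0,0],"rotation":[0,0,0]},
  {"claw":1,"linear":[0,0,0],"rotation":[0,0,0]},
  {"claw":1,"linear":[0,0,0],"rotation":[0,0,0]},
  {"claw":1,"linear":[0,0,0],"rotation":[0,0,0]},
  {"claw":1,"linear":[0,0,0],"rotation":[0,0,0]},
  {"claw":1,"linear":[0,0,0],"rotation":[0,0,0]},
  {"claw":1,"linear":[0,0,0],"rotation":[0,0,0]},
])

```text
time: 6.28
position: [0.5306, -0.3795, 0.089]
tool_rot: [-1.286, 1.158, 1.273]
ft_force: [0.0, 0.8, 0.3]
grip_width: 0.162
```

```bash
python3 -c "
from h import *
go(W(-.4274,-.491,.088),1)"
```

```text
t 6.28 pos [ 0.5306 -0.3795  0.089 ] al/lat -0.4276 -0.4927 F u/l/z [ 0.75 -0.11  0.28] T [ 0.08 -0.04 -0.1 ] q7 [0.11 2.46] w 0.162
tool x,z [ 0.008 -0.002 -1.   ] [-0.096  0.995 -0.003]
rot frac [ 0.002 -0.002  0.005] deg [ 0.14 -0.18  0.44]
shift frac total [0.038 0.067 0.008]
```

Request:
play_rows([
  {"claw":1,"linear":[0,0,0],"rotation":[0,0,0]},
  {"claw":1,"linear":[0,0,0],"rotation":[0,0,0]},
  {"claw":1,"linear":[0,0,0.1],"rotation":[0,0,0]},
  {"claw":1,"linear":[0,0,0.15],"rotation":[0,0,0]},
  {"claw":1,"linear":[0,0,0.15],"rotation":[0,0,0]},
  {"claw":1,"linear":[0,0,0.15],"rotation":[0,0,0]},
  {"claw":1,"linear":[0,0,0.15],"rotation":[0,0,0]},
  {"claw":1,"linear":[0,0,0.15],"rotation":[0,0,0]},
  {"claw":1,"linear":[0,0,0.15],"rotation":[0,0,0]},
  {"claw":1,"linear":[0,0,0.15],"rotation":[0,0,0]},
])

```text
time: 7.12
position: [0.527, -0.3507, 0.089]
tool_rot: [-1.287, 1.162, 1.269]
ft_force: [1.2, -1.5, -1.3]
grip_width: 0.164
```

```bash
python3 -c "
from h import *
go(W(-.3274,-.491,.088),1)"
```

```text
t 7.12 pos [ 0.527  -0.3507  0.089 ] al/lat -0.3986 -0.4918 F u/l/z [-1.6  -1.06 -1.31] T [-0.18 -0.12 -0.03] q7 [0.06 2.41] w 0.164
tool x,z [ 0.009 -0.006 -1.   ] [-0.094  0.996 -0.007]
rot frac [ 0.    -0.004  0.005] deg [ 0.03 -0.39  0.46]
shift frac total [0.042 0.032 2.848]
```

Request:
play_rows([
  {"claw":1,"linear":[0,0,0.2],"rotation":[0,0,0]},
  {"claw":1,"linear":[0,0,0.25],"rotation":[0,0,0]},
  {"claw":1,"linear":[0,0,0.25],"rotation":[0,0,0]},
  {"claw":1,"linear":[0,0,0.25],"rotation":[0,0,0]},
  {"claw":1,"linear":[0,0,0.25],"rotation":[0,0,0]},
  {"claw":1,"linear":[0,0,0.25],"rotation":[0,0,0]},
  {"claw":1,"linear":[0,0,0.25],"rotation":[0,0,0]},
  {"claw":1,"linear":[0,0,0.25],"rotation":[0,0,0]},
  {"claw":1,"linear":[0,0,0.25],"rotation":[0,0,0]},
  {"claw":1,"linear":[0,0,0.25],"rotation":[0,0,0]},
])

```text
time: 7.95
position: [0.5212, -0.2829, 0.089]
tool_rot: [-1.288, 1.16, 1.268]
ft_force: [1.2, -0.8, 0.3]
grip_width: 0.168
```

Run:
```python
from h import *
go(W(-.05,-.5623,.088),1)
im=get_image('side');t=get_image('top')
c=np.zeros((480,800,3),np.uint8);c[:,:480]=cv2.resize(im[170:290,200:320],(480,480),interpolation=cv2.INTER_CUBIC);c[:320,480:]=cv2.resize(t[150:230,270:350],(320,320),interpolation=cv2.INTER_CUBIC);cv2.imwrite('pics/c4.png',c)
```

```text
t 7.95 pos [ 0.5212 -0.2829  0.089 ] al/lat -0.3305 -0.4924 F u/l/z [-0.95 -1.09  0.27] T [-0.27 -0.13 -0.08] q7 [-0.05  2.28] w 0.168
tool x,z [ 0.01  -0.006 -1.   ] [-0.095  0.995 -0.007]
rot frac [ 0.001 -0.004  0.006] deg [ 0.05 -0.4   0.54]
shift frac total [ 0.041 -2.796 11.22 ]
```

View pics/c4.png

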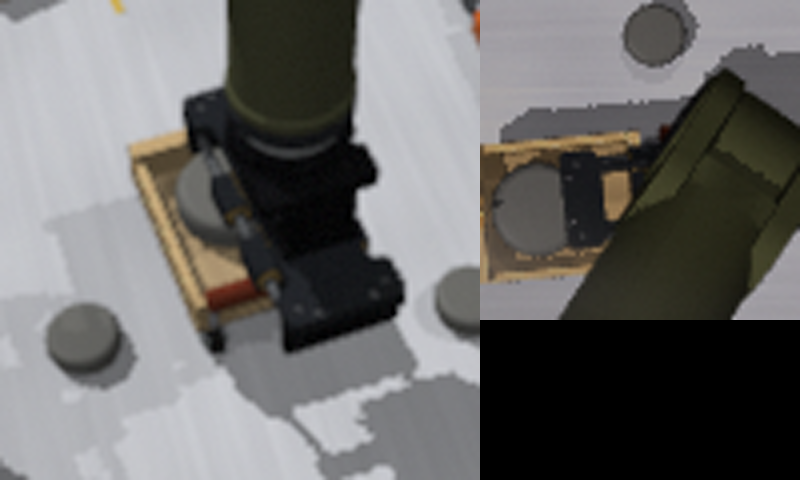

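Request:
play_rows([
  {"claw":1,"linear":[0,0,0.25],"rotation":[0,0,0]},
  {"claw":1,"linear":[0,0,0.25],"rotation":[0,0,0]},
  {"claw":1,"linear":[0,0,0.25],"rotation":[0,0,0]},
  {"claw":1,"linear":[0,0,0.25],"rotation":[0,0,0]},
  {"claw":1,"linear":[0,-0.03,0.3],"rotation":[0,0,0]},
  {"claw":1,"linear":[0,-0.06,0.3],"rotation":[0,0,0]},
  {"claw":1,"linear":[0,-0.09,0.3],"rotation":[0,0,0]},
  {"claw":1,"linear":[0,-0.09,0.3],"rotation":[0,0,0]},
  {"claw":1,"linear":[0,-0.09,0.3],"rotation":[0,0,0]},
  {"claw":1,"linear":[0,-0.09,0.3],"rotation":[0,0,0]},
])

```text
time: 8.88
position: [0.5239, -0.2072, 0.0889]
tool_rot: [-1.287, 1.164, 1.27]
ft_force: [-1.1, -1.9, 1.6]
grip_width: 0.166
```

Run:
```python
from h import *
go(W(-.065,-.5623,.088),1)
```

```text
t 8.88 pos [ 0.5239 -0.2072  0.0889] al/lat -0.2554 -0.5021 F u/l/z [-1.81  1.23  1.62] T [-0.26  0.29  0.12] q7 [-0.18  2.12] w 0.166
tool x,z [ 0.007 -0.007 -1.   ] [-0.094  0.996 -0.008]
rot frac [ 0.    -0.005  0.004] deg [ 0.03 -0.44  0.34]
shift frac total [ 0.035 -2.407  7.617]
```

Request:
play_rows([
  {"claw":1,"linear":[0,-0.1,0.3],"rotation":[0,0,0]},
  {"claw":1,"linear":[0,-0.1,0.3],"rotation":[0,0,0]},
  {"claw":1,"linear":[0,-0.1,0.3],"rotation":[0,0,0]},
  {"claw":1,"linear":[0,-0.1,0.3],"rotation":[0,0,0]},
  {"claw":1,"linear":[0,-0.1,0.3],"rotation":[0,0,0]},
  {"claw":1,"linear":[0,-0.1,0.3],"rotation":[0,0,0]},
  {"claw":1,"linear":[0,-0.1,0.3],"rotation":[0,0,0]},
  {"claw":1,"linear":[0,-0.1,0.3],"rotation":[0,0,0]},
  {"claw":1,"linear":[0,-0.1,0.3],"rotation":[0,0,0]},
  {"claw":1,"linear":[0,-0.1,0.3],"rotation":[0,0,0]},
])

```text
time: 9.72
position: [0.5432, -0.1209, 0.0888]
tool_rot: [-1.287, 1.163, 1.272]
ft_force: [-1.4, -1.5, 1.9]
grip_width: 0.168
```

Run:
```python
from h import *
go(W(-.065,-.5623,.088),1)
t=get_image('top');im=get_image('side')
c=np.zeros((480,800,3),np.uint8);c[:,:480]=cv2.resize(im[130:250,190:310],(480,480),interpolation=cv2.INTER_CUBIC);c[:320,480:]=cv2.resize(t[160:240,220:300],(320,320),interpolation=cv2.INTER_CUBIC);cv2.imwrite('pics/c5.png',c)
```

```text
t 9.72 pos [ 0.5432 -0.1209  0.0888] al/lat -0.1713 -0.5295 F u/l/z [-1.34  1.49  1.91] T [-0.26  0.36  0.06] q7 [-0.3   1.95] w 0.168
tool x,z [ 0.006 -0.007 -1.   ] [-0.096  0.995 -0.007]
rot frac [ 0.001 -0.005  0.003] deg [ 0.12 -0.41  0.29]
shift frac total [ 0.032 -1.313  4.253]
```

View pics/c5.png

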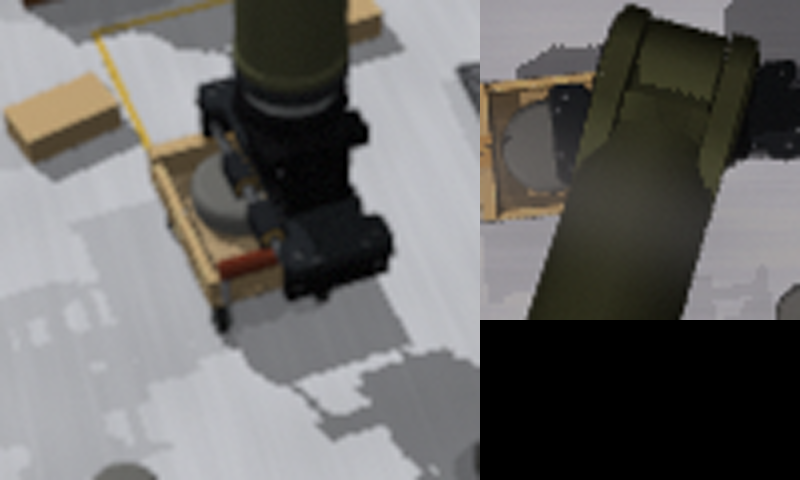

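Request:
play_rows([
  {"claw":1,"linear":[0,-0.11,0.3],"rotation":[0,0,0]},
  {"claw":1,"linear":[0,-0.11,0.3],"rotation":[0,0,0]},
  {"claw":1,"linear":[0,-0.11,0.3],"rotation":[0,0,0]},
  {"claw":1,"linear":[0,-0.11,0.3],"rotation":[0,0,0]},
  {"claw":1,"linear":[0,-0.11,0.3],"rotation":[0,0,0]},
  {"claw":1,"linear":[0,-0.11,0.3],"rotation":[0,0,0]},
  {"claw":1,"linear":[0,-0.11,0.3],"rotation":[0,0,0]},
  {"claw":1,"linear":[0,-0.11,0.3],"rotation":[0,0,0]},
  {"claw":1,"linear":[0,-0.11,0.3],"rotation":[0,0,0]},
  {"claw":1,"linear":[0,-0.11,0.3],"rotation":[0,0,0]},
])

```text
time: 10.65
position: [0.5656, -0.0369, 0.0888]
tool_rot: [-1.287, 1.164, 1.271]
ft_force: [-1.4, -1.3, 2.1]
grip_width: 0.165
```

Run:
```python
from h import *
go(W(.03,-.564,.088),1)
```

```text
t 10.65 pos [ 0.5656 -0.0369  0.0888] al/lat -0.0898 -0.5596 F u/l/z [-1.18  1.54  2.11] T [-0.23  0.25  0.09] q7 [-0.4   1.79] w 0.165
tool x,z [ 0.007 -0.007 -1.   ] [-0.095  0.995 -0.007]
rot frac [ 0.001 -0.005  0.004] deg [ 0.05 -0.42  0.33]
shift frac total [ 0.032 -0.176  4.792]
```

Request:
play_rows([
  {"claw":1,"linear":[0,-0.09,0.3],"rotation":[0,0,0]},
  {"claw":1,"linear":[0,-0.07,0.3],"rotation":[0,0,0]},
  {"claw":1,"linear":[0,-0.02,0.3],"rotation":[0,0,0]},
  {"claw":1,"linear":[0,0,0.25],"rotation":[0,0,0]},
  {"claw":1,"linear":[0,0,0.25],"rotation":[0,0,0]},
  {"claw":1,"linear":[0,0,0.25],"rotation":[0,0,0]},
  {"claw":1,"linear":[0,0,0.25],"rotation":[0,0,0]},
  {"claw":1,"linear":[0,0,0.2],"rotation":[0,0,0]},
])

```text
time: 11.32
position: [0.5679, 0.0226, 0.0889]
tool_rot: [-1.289, 1.16, 1.266]
ft_force: [1.4, -0.6, 1.5]
grip_width: 0.168
```

Run:
```python
from h import *
go(W(.03,-.564,.088),1)
t=get_image('top');cv2.imwrite('pics/t6.png',t);crop('top',t,(110,150,260,250),5,'pics/c6.png')
```

```text
t 11.32 pos [0.5679 0.0226 0.0889] al/lat -0.0308 -0.5675 F u/l/z [-0.76 -1.32  1.53] T [-0.24 -0.16 -0.1 ] q7 [-0.48  1.67] w 0.168
tool x,z [ 0.012 -0.006 -1.   ] [-0.094  0.996 -0.007]
rot frac [-0.    -0.005  0.007] deg [-0.   -0.43  0.66]
shift frac total [0.034 0.141 2.43 ]
```

View pics/c6.png

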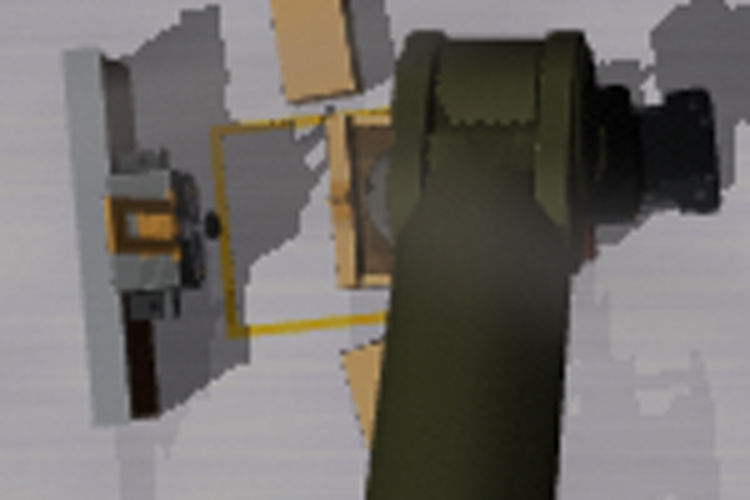

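Run:
```python
from h import *
for nm,p,z in [('ftop r',(328,113),.075),('ftop l',(338,288),.075),('staple',(343,199),.094),('buffer',(212,223),.056),('haspR',(180,197),.08),('haspL',(183,255),.08),('lipR',(104,196),.14),('lipL',(110,253),.14),('boxR',(178,173),.078),('boxL',(184,290),.078),('y1',(330,114),0),('y2',(350,322),0)]:
    w=onz('top',(110+p[0]/5-.4,150+p[1]/5-.4),z);print(nm,'al %.4f lat %.4f'%(w@u,w@l))
```

```text
ftop r al 0.1348 lat -0.6276
ftop l al 0.1383 lat -0.5096
staple al 0.1258 lat -0.5669
buffer al 0.2242 lat -0.5634
haspR al 0.2377 lat -0.5808
haspL al 0.2389 lat -0.5418
lipR al 0.2694 lat -0.5801
lipL al 0.2685 lat -0.5432
boxR al 0.2383 lat -0.5972
boxL al 0.2407 lat -0.5186
y1 al 0.1492 lat -0.6372
y2 al 0.1479 lat -0.4891
```

The caddy is square in the bay mouth, about 5 mm right of the centre line. The front board is at crop x≈333 and the buffer at (212,223). I'll ease left while going on.

Request:
play_rows([
  {"claw":1,"linear":[0,0.03,0.2],"rotation":[0,0,0]},
  {"claw":1,"linear":[0,0.04,0.2],"rotation":[0,0,0]},
  {"claw":1,"linear":[0,0.04,0.2],"rotation":[0,0,0]},
  {"claw":1,"linear":[0,0.04,0.2],"rotation":[0,0,0]},
  {"claw":1,"linear":[0,0.03,0.2],"rotation":[0,0,0]},
  {"claw":1,"linear":[0,0.01,0.15],"rotation":[0,0,0]},
  {"claw":1,"linear":[0,0,0.15],"rotation":[0,0,0]},
  {"claw":1,"linear":[0,0,0.15],"rotation":[0,0,0]},
])

```text
time: 12.03
position: [0.5585, 0.0623, 0.0888]
tool_rot: [-1.288, 1.159, 1.266]
ft_force: [-0.2, -1.5, 2.8]
grip_width: 0.166
```

Run:
```python
from h import *
go(W(.03,-.5625,.088),1)
```

```text
t 12.03 pos [0.5585 0.0623 0.0888] al/lat 0.0096 -0.5619 F u/l/z [-1.48  0.34  2.83] T [-0.21 -0.03 -0.02] q7 [-0.54  1.59] w 0.166
tool x,z [ 0.012 -0.006 -1.   ] [-0.094  0.996 -0.007]
rot frac [-0.    -0.004  0.007] deg [-0.01 -0.39  0.65]
shift frac total [ 0.032 -0.023  0.815]
```

Request:
play_rows([
  {"claw":1,"linear":[0,0,0.12],"rotation":[0,0,0]},
  {"claw":1,"linear":[0,0,0.12],"rotation":[0,0,0]},
  {"claw":1,"linear":[0,0,0.12],"rotation":[0,0,0]},
  {"claw":1,"linear":[0,0,0.1],"rotation":[0,0,0]},
  {"claw":1,"linear":[0,0,0.08],"rotation":[0,0,0]},
  {"claw":1,"linear":[0,0,0.06],"rotation":[0,0,0]},
  {"claw":1,"linear":[0,0,0.06],"rotation":[0,0,0]},
  {"claw":1,"linear":[0,0,0.06],"rotation":[0,0,0]},
  {"claw":1,"linear":[0,0,0.06],"rotation":[0,0,0]},
])

```text
time: 12.78
position: [0.5555, 0.084, 0.0888]
tool_rot: [-1.288, 1.161, 1.269]
ft_force: [-0.8, -2.1, 3.6]
grip_width: 0.169
```

Run:
```python
from h import *
go(W(.05,-.5625,.088),1)
```

```text
t 12.78 pos [0.5555 0.084  0.0888] al/lat 0.0315 -0.5609 F u/l/z [-1.98  1.04  3.62] T [-0.25  0.13  0.04] q7 [-0.56  1.55] w 0.169
tool x,z [ 0.01  -0.006 -1.   ] [-0.095  0.995 -0.007]
rot frac [ 0.001 -0.004  0.006] deg [ 0.05 -0.4   0.51]
shift frac total [ 0.031 -0.063  0.738]
```

Request:
play_rows([
  {"claw":1,"linear":[0,0,0.04],"rotation":[0,0,0]},
  {"claw":1,"linear":[0,0,0.04],"rotation":[0,0,0]},
  {"claw":1,"linear":[0,0,0.04],"rotation":[0,0,0]},
  {"claw":1,"linear":[0,0,0.04],"rotation":[0,0,0]},
  {"claw":1,"linear":[0,0,0.04],"rotation":[0,0,0]},
  {"claw":1,"linear":[0,0,0.04],"rotation":[0,0,0]},
  {"claw":1,"linear":[0,0,0.04],"rotation":[0,0,0]},
  {"claw":1,"linear":[0,0,0.04],"rotation":[0,0,0]},
])

```text
time: 13.45
position: [0.5544, 0.0926, 0.0888]
tool_rot: [-1.288, 1.161, 1.269]
ft_force: [-0.8, -1.3, 4.0]
grip_width: 0.17
```

Request:
play_rows([
  {"claw":1,"linear":[0,0,0.04],"rotation":[0,0,0]},
  {"claw":1,"linear":[0,0,0.04],"rotation":[0,0,0]},
  {"claw":1,"linear":[0,0,0.03],"rotation":[0,0,0]},
  {"claw":1,"linear":[0,0,0.03],"rotation":[0,0,0]},
])

```text
time: 13.78
position: [0.554, 0.0966, 0.0888]
tool_rot: [-1.288, 1.161, 1.269]
ft_force: [-0.6, -1.5, 3.8]
grip_width: 0.165
```

Run:
```python
from h import *
go(W(.05,-.5625,.088),1)
```

```text
t 13.78 pos [0.554  0.0966 0.0888] al/lat 0.0442 -0.5606 F u/l/z [-1.39  0.77  3.79] T [-0.24  0.19  0.08] q7 [-0.58  1.53] w 0.165
tool x,z [ 0.009 -0.006 -1.   ] [-0.095  0.995 -0.007]
rot frac [ 0.001 -0.004  0.005] deg [ 0.05 -0.4   0.47]
shift frac total [ 0.03  -0.076  0.234]
```

Request:
play_rows([
  {"claw":1,"linear":[0,0,0.03],"rotation":[0,0,0]},
  {"claw":1,"linear":[0,0,0.03],"rotation":[0,0,0]},
  {"claw":1,"linear":[0,0,0.03],"rotation":[0,0,0]},
  {"claw":1,"linear":[0,0,0.03],"rotation":[0,0,0]},
])

```text
time: 14.12
position: [0.5536, 0.0999, 0.0888]
tool_rot: [-1.288, 1.161, 1.269]
ft_force: [-0.2, -1.0, 4.5]
grip_width: 0.165
```

Request:
play_rows([
  {"claw":1,"linear":[0,0,0.03],"rotation":[0,0,0]},
  {"claw":1,"linear":[0,0,0.03],"rotation":[0,0,0]},
  {"claw":1,"linear":[0,0,0.03],"rotation":[0,0,0]},
])

```text
time: 14.37
position: [0.5533, 0.1024, 0.0887]
tool_rot: [-1.288, 1.162, 1.269]
ft_force: [-1.3, -1.1, 3.7]
grip_width: 0.17
```

Request:
play_rows([
  {"claw":1,"linear":[0,0,0.03],"rotation":[0,0,0]},
  {"claw":1,"linear":[0,0,0.03],"rotation":[0,0,0]},
])

```text
time: 14.53
position: [0.5532, 0.1039, 0.0888]
tool_rot: [-1.288, 1.162, 1.269]
ft_force: [0.4, -2.3, 4.7]
grip_width: 0.166
```

Request:
play_rows([
  {"claw":1,"linear":[0,0,0.025],"rotation":[0,0,0]},
  {"claw":1,"linear":[0,0,0.025],"rotation":[0,0,0]},
])

```text
time: 14.7
position: [0.5532, 0.104, 0.0888]
tool_rot: [-1.289, 1.163, 1.268]
ft_force: [-0.2, -3.8, 3.3]
grip_width: 0.166
```

Request:
play_rows([
  {"claw":1,"linear":[0,0,0.03],"rotation":[0,0,0]},
  {"claw":1,"linear":[0,0,0.03],"rotation":[0,0,0]},
])

```text
time: 14.87
position: [0.5533, 0.104, 0.0888]
tool_rot: [-1.289, 1.165, 1.267]
ft_force: [-0.6, -4.1, 3.7]
grip_width: 0.168
```

Request:
play_rows([
  {"claw":1,"linear":[0,0,0.04],"rotation":[0,0,0]},
  {"claw":1,"linear":[0,0,0.04],"rotation":[0,0,0]},
])

```text
time: 15.03
position: [0.5533, 0.1041, 0.0888]
tool_rot: [-1.29, 1.167, 1.265]
ft_force: [-1.3, -5.7, 4.4]
grip_width: 0.168
```

Run:
```python
from h import *
go(W(.05,-.5625,.088),1)
```

```text
t 15.03 pos [0.5533 0.1041 0.0888] al/lat 0.0517 -0.5606 F u/l/z [-5.5   1.84  4.44] T [-1.01  0.1   0.1 ] q7 [-0.59  1.5 ] w 0.168
tool x,z [ 0.009 -0.012 -1.   ] [-0.092  0.996 -0.013]
rot frac [-0.001 -0.008  0.005] deg [-0.11 -0.73  0.45]
shift frac total [ 0.032 -0.076 -0.069]
```

Request:
play_rows([
  {"claw":1,"linear":[0,0,0.055],"rotation":[0,-0.004,0]},
  {"claw":1,"linear":[0,0,0.06],"rotation":[0,-0.004,0]},
])

```text
time: 15.2
position: [0.5533, 0.1044, 0.0887]
tool_rot: [-1.282, 1.161, 1.269]
ft_force: [-0.4, -6.1, 5.1]
grip_width: 0.169
```

Request:
play_rows([
  {"claw":1,"linear":[0,0,0.065],"rotation":[0,-0.004,0]},
  {"claw":1,"linear":[0,0,0.07],"rotation":[0,-0.004,0]},
])

```text
time: 15.37
position: [0.5532, 0.1045, 0.0887]
tool_rot: [-1.274, 1.156, 1.272]
ft_force: [-0.7, -5.4, 4.6]
grip_width: 0.165
```

Request:
play_rows([
  {"claw":1,"linear":[0,0,0.075],"rotation":[0,0,0]},
  {"claw":1,"linear":[0,0,0.075],"rotation":[0,0,0]},
])

```text
time: 15.53
position: [0.5532, 0.1044, 0.0888]
tool_rot: [-1.276, 1.16, 1.269]
ft_force: [0.1, -7.6, 5.3]
grip_width: 0.166
```

Run:
```python
from h import *
go(W(.05,-.5625,.088),1)
```

```text
t 15.53 pos [0.5532 0.1044 0.0888] al/lat 0.0521 -0.5606 F u/l/z [-7.53  0.64  5.26] T [-1.42  0.17  0.15] q7 [-0.58  1.51] w 0.166
tool x,z [ 0.007  0.002 -1.   ] [-0.088  0.996  0.001]
rot frac [-0.004  0.001  0.004] deg [-0.35  0.05  0.4 ]
shift frac total [ 0.03  -0.077 -0.083]
```

Request:
play_rows([
  {"claw":1,"linear":[0,0,0.09],"rotation":[0,0,0]},
  {"claw":1,"linear":[0,0,0.09],"rotation":[0,0,0]},
])

```text
time: 15.7
position: [0.5531, 0.1045, 0.0888]
tool_rot: [-1.278, 1.166, 1.265]
ft_force: [-0.8, -7.5, 5.7]
grip_width: 0.169
```

Request:
play_rows([
  {"claw":1,"linear":[0,0,0.095],"rotation":[0,0,0]},
  {"claw":1,"linear":[0,0,0.095],"rotation":[0,0,0]},
])

```text
time: 15.87
position: [0.5531, 0.1044, 0.0888]
tool_rot: [-1.281, 1.172, 1.261]
ft_force: [-0.4, -7.5, 5.3]
grip_width: 0.168
```

Request:
play_rows([
  {"claw":1,"linear":[0,0,0.115],"rotation":[0,0,0]},
  {"claw":1,"linear":[0,0,0.115],"rotation":[0,0,0]},
])

```text
time: 16.03
position: [0.553, 0.1044, 0.0888]
tool_rot: [-1.284, 1.179, 1.256]
ft_force: [-1.0, -7.7, 5.4]
grip_width: 0.167
```

Request:
play_rows([
  {"claw":1,"linear":[0,0,0.125],"rotation":[0,0,0]},
  {"claw":1,"linear":[0,0,0.125],"rotation":[0,0,0]},
])

```text
time: 16.2
position: [0.5528, 0.1043, 0.0888]
tool_rot: [-1.288, 1.186, 1.251]
ft_force: [-1.3, -9.6, 6.5]
grip_width: 0.166
```

Run:
```python
from h import *
go(W(.05,-.5625,.088),1)
```

```text
t 16.20 pos [0.5528 0.1043 0.0888] al/lat 0.052 -0.5602 F u/l/z [-9.49  2.15  6.47] T [-1.68  0.19  0.31] q7 [-0.6   1.47] w 0.166
tool x,z [ 0.006 -0.025 -1.   ] [-0.078  0.997 -0.025]
rot frac [-0.01  -0.016  0.002] deg [-0.92 -1.46  0.22]
shift frac total [ 0.032 -0.092 -0.079]
```

Request:
play_rows([
  {"claw":1,"linear":[0,0,0.13],"rotation":[0,0,0]},
  {"claw":1,"linear":[0,0,0.13],"rotation":[0,0,0]},
  {"claw":1,"linear":[0,0,0.13],"rotation":[0,0,0]},
])

```text
time: 16.45
position: [0.5526, 0.1042, 0.0888]
tool_rot: [-1.292, 1.198, 1.242]
ft_force: [-0.9, -10.5, 5.2]
grip_width: 0.166
```

Request:
play_rows([
  {"claw":1,"linear":[0,0,0.135],"rotation":[-0.004,0,0]},
  {"claw":1,"linear":[0,0,0.135],"rotation":[-0.004,0,0]},
  {"claw":1,"linear":[0,0,0.135],"rotation":[0,0,0]},
])

```text
time: 16.7
position: [0.5526, 0.104, 0.0889]
tool_rot: [-1.306, 1.204, 1.243]
ft_force: [-0.6, -8.6, 6.0]
grip_width: 0.164
```

Run:
```python
from h import *
go(W(.05,-.5625,.088),1)
```

```text
t 16.70 pos [0.5526 0.104  0.0889] al/lat 0.0517 -0.56 F u/l/z [-8.53  1.37  6.03] T [-1.57  0.15  0.2 ] q7 [-0.62  1.45] w 0.164
tool x,z [ 0.005 -0.049 -0.999] [-0.08   0.996 -0.049]
rot frac [-0.009 -0.031  0.   ] deg [-0.78 -2.81  0.03]
shift frac total [ 0.036 -0.101 -0.069]
```

Request:
play_rows([
  {"claw":1,"linear":[0,0,0.155],"rotation":[0,0,0]},
  {"claw":1,"linear":[0,0,0.16],"rotation":[0,0,0]},
  {"claw":1,"linear":[0,0,0.165],"rotation":[0,0,0]},
  {"claw":1,"linear":[0,0,0.165],"rotation":[0,0,0]},
])

```text
time: 17.03
position: [0.5527, 0.1038, 0.0887]
tool_rot: [-1.312, 1.224, 1.227]
ft_force: [-1.3, -9.9, 6.0]
grip_width: 0.161
```

Request:
play_rows([
  {"claw":1,"linear":[0,0,0.1],"rotation":[0,0,0]},
  {"claw":1,"linear":[0,0,0.05],"rotation":[0,0,0]},
  {"claw":1,"linear":[0,0,0.02],"rotation":[0,0,0]},
])

```text
time: 17.28
position: [0.5527, 0.1032, 0.0887]
tool_rot: [-1.312, 1.23, 1.223]
ft_force: [-1.7, -4.1, 4.0]
grip_width: 0.167
```

Run:
```python
from h import *
go(W(.05,-.5625,.088),1)
t=get_image('top');cv2.imwrite('pics/t7.png',t);s=get_image('side');cv2.imwrite('pics/s7.png',s)
c=np.zeros((500,800,3),np.uint8);c[:400]=np.hstack([cv2.resize(t[160:240,110:190],(400,400),interpolation=cv2.INTER_CUBIC),cv2.resize(s[90:190,190:290],(400,400),interpolation=cv2.INTER_CUBIC)]);cv2.imwrite('pics/c7.png',c)
```

```text
t 17.28 pos [0.5527 0.1032 0.0887] al/lat 0.0509 -0.5599 F u/l/z [-3.91  2.06  4.01] T [-0.22  0.22  0.25] q7 [-0.63  1.42] w 0.167
tool x,z [ 0.003 -0.072 -0.997] [-0.066  0.995 -0.072]
rot frac [-0.017 -0.046 -0.002] deg [-1.57 -4.15 -0.16]
shift frac total [ 0.029 -0.104 -0.036]
```

View pics/c7.png

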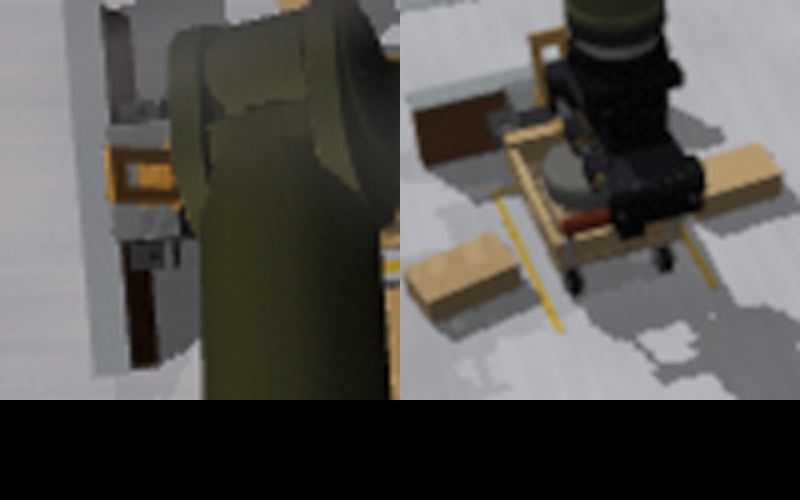

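The caddy stands square against the buffer, rear wheels trailing and hasp still open. I'll release it now.

Request:
play_rows([
  {"claw":0.3,"linear":[0,0,0],"rotation":[0,0,0]},
  {"claw":0.3,"linear":[0,0,0],"rotation":[0,0,0]},
  {"claw":0.3,"linear":[0,0,0],"rotation":[0,0,0]},
  {"claw":0.3,"linear":[0,0,0],"rotation":[0,0,0]},
  {"claw":0.3,"linear":[0,0,0],"rotation":[0,0,0]},
  {"claw":0.3,"linear":[0,0,0],"rotation":[0,0,0]},
  {"claw":0.3,"linear":[0,0,0],"rotation":[0,0,0]},
  {"claw":0.3,"linear":[0,0,0],"rotation":[0,0,0]},
  {"claw":0.3,"linear":[0,0,0],"rotation":[0,0,0]},
])

```text
time: 18.13
position: [0.5501, 0.1106, 0.0855]
tool_rot: [-1.31, 1.225, 1.232]
ft_force: [0.1, -0.3, 0.8]
grip_width: 0.683
```

Run:
```python
from h import *
go(W(.05,-.5625,.2),1)
```

```text
t 18.13 pos [0.5501 0.1106 0.0855] al/lat 0.0585 -0.5581 F u/l/z [-0.27 -0.06  0.79] T [ 0.03  0.03 -0.02] q7 [-0.63  1.41] w 0.683
tool x,z [-0.    -0.066 -0.998] [-0.072  0.995 -0.066]
rot frac [-0.014 -0.042 -0.004] deg [-1.28 -3.79 -0.34]
shift frac total [-4.58  -0.177 -0.34 ]
```

Request:
play_rows([
  {"claw":0.3,"linear":[-0.2,0,-0.2],"rotation":[0,0,0]},
  {"claw":0.3,"linear":[-0.6,0,-0.1],"rotation":[0,0,0]},
  {"claw":0.3,"linear":[-1,0,-0.07],"rotation":[0,0,0]},
  {"claw":0.3,"linear":[-1,0,-0.07],"rotation":[0,0,0]},
  {"claw":0.6,"linear":[-1,0,0],"rotation":[-0.014,-0.042,0]},
  {"claw":1,"linear":[-1,0,0],"rotation":[0,0,0]},
  {"claw":1,"linear":[-0.8,0,0],"rotation":[0,0,0]},
])

```text
time: 18.72
position: [0.5476, 0.1027, 0.2281]
tool_rot: [-1.271, 1.176, 1.29]
ft_force: [0.5, 0.4, -0.4]
grip_width: 0.557
```

Run:
```python
from h import *
go(W(.32,-.5625,.22),1)
t=get_image('top');cv2.imwrite('pics/t8.png',t);s=get_image('side');cv2.imwrite('pics/s8.png',s)
c=np.zeros((500,800,3),np.uint8);c[:400]=np.hstack([cv2.resize(t[150:240,110:200],(400,400),interpolation=cv2.INTER_CUBIC),cv2.resize(s[80:180,190:290],(400,400),interpolation=cv2.INTER_CUBIC)]);cv2.imwrite('pics/c8.png',c)
```

```text
t 18.72 pos [0.5476 0.1027 0.2281] al/lat 0.0509 -0.5548 F u/l/z [ 0.4  -0.5  -0.43] T [ 0.1  -0.06 -0.01] q7 [-0.61  1.48] w 0.557
tool x,z [-0.017 -0.002 -1.   ] [-0.094  0.996 -0.   ]
rot frac [ 0.    -0.    -0.011] deg [ 0.02 -0.02 -0.96]
shift frac total [ 0.322 -0.308 10.764]
```

View pics/c8.png

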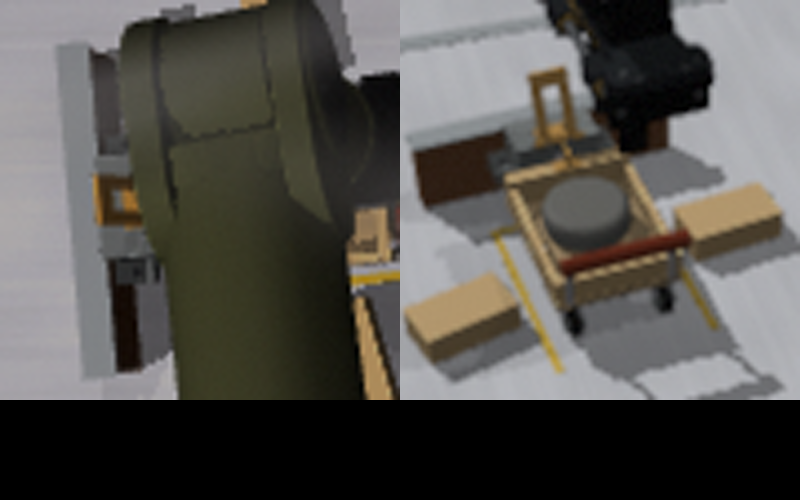

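The released caddy is in place, with the stone central and the hasp open behind the staple. I'll go over the hasp with the fingers shut and come down behind it.

Request:
play_rows([
  {"claw":1,"linear":[0,-0.3,0.8],"rotation":[0,0,0]},
  {"claw":1,"linear":[0,0,1],"rotation":[0,0,0]},
  {"claw":1,"linear":[0,0,1],"rotation":[0,0,0]},
  {"claw":1,"linear":[0,0,1],"rotation":[0,0,0]},
  {"claw":1,"linear":[0,0,1],"rotation":[0,0,0]},
  {"claw":1,"linear":[0,0,1],"rotation":[0,0,0]},
  {"claw":1,"linear":[0,0,1],"rotation":[0,0,0]},
  {"claw":1,"linear":[0,0,1],"rotation":[0,0,0]},
  {"claw":1,"linear":[0,0,1],"rotation":[0,0,0]},
  {"claw":1,"linear":[0,0,1],"rotation":[0,0,0]},
])

```text
time: 19.65
position: [0.5384, 0.3423, 0.229]
tool_rot: [-1.263, 1.186, 1.267]
ft_force: [0.8, 0.4, 0.6]
grip_width: 0.005
```

Run:
```python
from h import *
go(W(.325,-.5625,.125),1)
```

```text
t 19.65 pos [0.5384 0.3423 0.229 ] al/lat 0.2902 -0.5681 F u/l/z [ 0.28 -0.78  0.65] T [ 0.05 -0.01  0.02] q7 [-0.83  1.1 ] w 0.005
tool x,z [-0.01  -0.006 -1.   ] [-0.073  0.997 -0.006]
rot frac [-0.013 -0.004 -0.006] deg [-1.2  -0.32 -0.58]
shift frac total [4.16  0.224 1.39 ]
```

Request:
play_rows([
  {"claw":1,"linear":[0,0.2,1],"rotation":[-0.013,0,0]},
  {"claw":1,"linear":[0,0,0.4],"rotation":[0,0,0]},
  {"claw":1,"linear":[0.6,0,0],"rotation":[0,0,0]},
  {"claw":1,"linear":[0.8,0,0],"rotation":[0,0,0]},
  {"claw":1,"linear":[0.8,0,0],"rotation":[0,0,0]},
  {"claw":1,"linear":[0.8,0,0],"rotation":[0,0,0]},
  {"claw":1,"linear":[0.6,0,0],"rotation":[0,0,0]},
  {"claw":1,"linear":[0.3,0,0],"rotation":[0,0,0]},
  {"claw":1,"linear":[0,0,0],"rotation":[0,0,0]},
])

```text
time: 20.4
position: [0.5254, 0.3837, 0.125]
tool_rot: [-1.287, 1.172, 1.293]
ft_force: [-0.8, -0.1, -0.2]
grip_width: 0.005
```

Run:
```python
from h import *
go(W(.26,-.5625,.123),1)
```

```text
t 20.40 pos [0.5254 0.3837 0.125 ] al/lat 0.3328 -0.5591 F u/l/z [-0.03  0.76 -0.23] T [-0.01  0.02  0.03] q7 [-0.87  1.08] w 0.005
tool x,z [-0.012 -0.009 -1.   ] [-0.106  0.994 -0.007]
rot frac [ 0.008 -0.005 -0.008] deg [ 0.73 -0.42 -0.73]
shift frac total [ 0.079 -0.138 -2.91 ]
```

Request:
play_rows([
  {"claw":1,"linear":[0,-0.1,-0.25],"rotation":[0.008,0,0]},
  {"claw":1,"linear":[0,0,-0.3],"rotation":[0,0,0]},
  {"claw":1,"linear":[0,0,-0.3],"rotation":[0,0,0]},
  {"claw":1,"linear":[0,0,-0.25],"rotation":[0,0,0]},
  {"claw":1,"linear":[0,0,-0.2],"rotation":[0,0,0]},
  {"claw":1,"linear":[0,0,-0.15],"rotation":[0,0,0]},
  {"claw":1,"linear":[0,0,-0.15],"rotation":[0,0,0]},
  {"claw":1,"linear":[0,0,-0.12],"rotation":[0,0,0]},
  {"claw":1,"linear":[0,0,-0.12],"rotation":[0,0,0]},
])

```text
time: 21.15
position: [0.5364, 0.3326, 0.1312]
tool_rot: [-1.276, 1.173, 1.277]
ft_force: [0.3, 0.4, 1.0]
grip_width: 0.003
```

Run:
```python
from h import *
go(W(.25,-.5625,.123),1)
```

```text
t 21.15 pos [0.5364 0.3326 0.1312] al/lat 0.2808 -0.5653 F u/l/z [ 0.32 -0.32  0.97] T [0.04 0.02 0.01] q7 [-0.82  1.14] w 0.003
tool x,z [-0.005 -0.005 -1.   ] [-0.09   0.996 -0.004]
rot frac [-0.003 -0.003 -0.004] deg [-0.24 -0.24 -0.32]
shift frac total [ 0.328  0.111 -1.232]
```

Request:
play_rows([
  {"claw":1,"linear":[0.25,0.1,0],"rotation":[0,0,0]},
  {"claw":1,"linear":[0.15,0,-0.1],"rotation":[0,0,0]},
  {"claw":1,"linear":[0,0,-0.12],"rotation":[0,0,0]},
  {"claw":1,"linear":[0,0,-0.12],"rotation":[0,0,0]},
  {"claw":1,"linear":[0,0,-0.12],"rotation":[0,0,0]},
  {"claw":1,"linear":[0,0,-0.12],"rotation":[0,0,0]},
  {"claw":1,"linear":[0,0,-0.12],"rotation":[0,0,0]},
])

```text
time: 21.73
position: [0.5344, 0.3143, 0.1195]
tool_rot: [-1.277, 1.172, 1.279]
ft_force: [-0.6, 0.2, 1.2]
grip_width: 0.006
```

Run:
```python
from h import *
go(W(.24,-.5625,.123),1)
```

```text
t 21.73 pos [0.5344 0.3143 0.1195] al/lat 0.2628 -0.5616 F u/l/z [0.24 0.56 1.17] T [ 0.08  0.04 -0.02] q7 [-0.8   1.16] w 0.006
tool x,z [-0.006 -0.005 -1.   ] [-0.092  0.996 -0.004]
rot frac [-0.001 -0.003 -0.004] deg [-0.12 -0.23 -0.38]
shift frac total [-0.139 -0.038 -0.913]
```

Request:
play_rows([
  {"claw":1,"linear":[0,0,-0.1],"rotation":[0,0,0]},
  {"claw":1,"linear":[0,0,-0.1],"rotation":[0,0,0]},
  {"claw":1,"linear":[0,0,-0.1],"rotation":[0,0,0]},
  {"claw":1,"linear":[0,0,-0.1],"rotation":[0,0,0]},
  {"claw":1,"linear":[0,0,-0.1],"rotation":[0,0,0]},
  {"claw":1,"linear":[0,0,-0.1],"rotation":[0,0,0]},
  {"claw":1,"linear":[0,0,-0.1],"rotation":[0,0,0]},
  {"claw":1,"linear":[0,0,-0.1],"rotation":[0,0,0]},
])

```text
time: 22.4
position: [0.5369, 0.2918, 0.12]
tool_rot: [-1.277, 1.172, 1.279]
ft_force: [0.9, -0.1, 0.6]
grip_width: 0.008
```

Run:
```python
from h import *
go(W(.24,-.5625,.123),1)
s=get_image('side');cv2.imwrite('pics/s9.png',s);crop('side',s,(190,80,290,180),5,'pics/c9.png')
```

```text
t 22.40 pos [0.5369 0.2918 0.12  ] al/lat 0.2402 -0.5619 F u/l/z [-0.16 -0.9   0.57] T [0.04 0.04 0.04] q7 [-0.78  1.19] w 0.008
tool x,z [-0.006 -0.004 -1.   ] [-0.091  0.996 -0.004]
rot frac [-0.002 -0.003 -0.004] deg [-0.15 -0.23 -0.34]
shift frac total [-0.118 -0.025 -0.006]
```

View pics/c9.png

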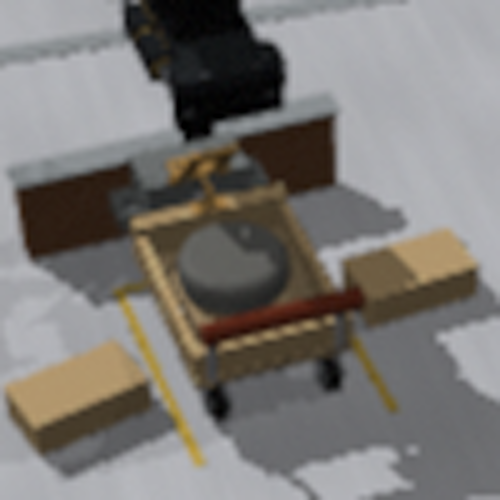

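The hasp has passed upright and is falling toward the staple. I'll wait, then retreat upward and back.

Request:
play_rows([
  {"claw":1,"linear":[0,0,0],"rotation":[0,0,0]},
  {"claw":1,"linear":[0,0,0],"rotation":[0,0,0]},
  {"claw":1,"linear":[0,0,0],"rotation":[0,0,0]},
  {"claw":1,"linear":[-0.5,0,0.3],"rotation":[0,0,0]},
  {"claw":1,"linear":[-1,0,0.3],"rotation":[0,0,0]},
  {"claw":1,"linear":[-1,0,0.5],"rotation":[0,0,0]},
  {"claw":1,"linear":[-1,0,1],"rotation":[0,0,0]},
  {"claw":1,"linear":[-0.5,0,1],"rotation":[0,0,0]},
  {"claw":1,"linear":[0,0,1],"rotation":[0,0,0]},
  {"claw":1,"linear":[0,0,1],"rotation":[0,0,0]},
])

```text
time: 23.28
position: [0.5284, 0.4149, 0.2233]
tool_rot: [-1.269, 1.183, 1.268]
ft_force: [0.6, 0.2, 0.1]
grip_width: 0.004
```

Request:
play_rows([
  {"claw":1,"linear":[0,0,1],"rotation":[0,0,0]},
  {"claw":1,"linear":[0,0,1],"rotation":[0,0,0]},
  {"claw":1,"linear":[0,0.5,1],"rotation":[0,0,0]},
  {"claw":1,"linear":[0,1,1],"rotation":[0,0,0]},
  {"claw":1,"linear":[0,1,1],"rotation":[0,0,0]},
  {"claw":1,"linear":[0,1,0.5],"rotation":[0,0,0]},
  {"claw":1,"linear":[0,0,0],"rotation":[0,0,0]},
])

```text
time: 23.87
position: [0.4236, 0.5589, 0.2213]
tool_rot: [-1.271, 1.177, 1.274]
ft_force: [-0.8, 1.2, -0.1]
grip_width: 0.003
```

Run:
```python
from h import *
st()
t=get_image('top');cv2.imwrite('pics/t10.png',t);s=get_image('side');cv2.imwrite('pics/s10.png',s)
c=np.hstack([cv2.resize(t[150:250,110:210],(400,400),interpolation=cv2.INTER_CUBIC),cv2.resize(s[85:185,190:290],(400,400),interpolation=cv2.INTER_CUBIC)]);cv2.imwrite('pics/c10.png',c)
# orange mask (hasp) & wood blocks compare
b=cv2.imread('pics/top0.png')
for n,lo,hi,bx in [('rasp',(5,180,100),(12,255,255),(190,115,280,140)),('rod',(0,120,40),(12,255,160),(280,130,340,148)),('blk a',(10,60,90),(20,190,255),(160,135,190,172)),('blk b',(10,60,90),(20,190,255),(172,213,205,250))]:
    print(n,[(x[0],x[1]) for im in (b,t) for x in rects('top',im,lo,hi,.03,30,bx)])
print('rail',rects('top',t,(0,120,40),(12,255,160),.105,20,(200,170,240,230)))
```

```text
t 23.87 pos [0.4236 0.5589 0.2213] al/lat 0.5167 -0.4742 F u/l/z [ 1.25  0.67 -0.09] T [ 0.09  0.13 -0.  ] q7 [-1.09  0.75] w 0.003
rasp [(array([251.5, 127. ]), array([ 0.7734, -0.0627])), (array([251.5, 127. ]), array([ 0.7734, -0.0627]))]
rod [(array([310., 139.]), array([ 0.729 , -0.2651])), (array([310., 139.]), array([ 0.729 , -0.2651]))]
blk a [(array([171.7, 156.1]), array([0.6741, 0.2156])), (array([171.6, 155.9]), array([0.6748, 0.2161]))]
blk b [(array([188.1, 230.8]), array([0.4146, 0.1572])), (array([188. , 230.7]), array([0.4149, 0.1574]))]
rail []
```

View pics/c10.png

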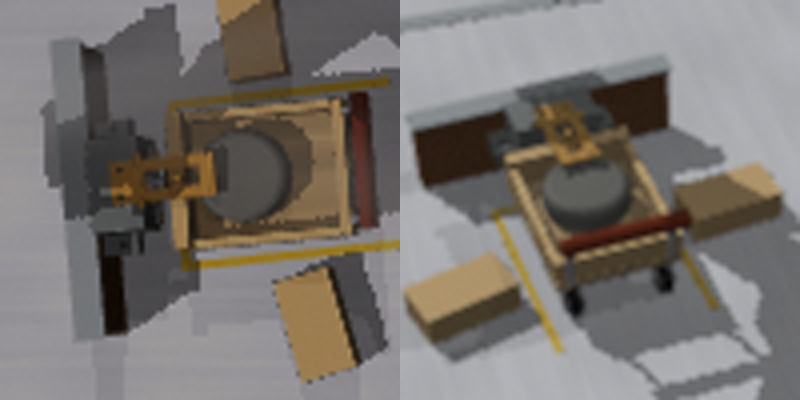

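Run:
```python
from h import *
for nm,p,z in [('lip end',(215,173),.08),('staple',(180,172),.094),('front r',(170,104),.075),('front l',(176,247),.075),('rear r',(345,93),.07),('rear l',(355,234),.07),('rail r',(359,93),.105),('rail l',(370,228),.105),('stone top',(247,175),.074)]:
    w=onz('top',(110+p[0]/4-.4,150+p[1]/4-.4),z);print(nm,'al %.4f lat rel %.4f'%(w@u,w@l+.562))
t=get_image('top');d=cv2.absdiff(t,cv2.imread('pics/t10.png'))[150:250,110:210];print('motion',d.max())
```

```text
lip end al 0.1793 lat rel 0.0002
staple al 0.2049 lat rel -0.0023
front r al 0.2135 lat rel -0.0622
front l al 0.2185 lat rel 0.0582
rear r al 0.0664 lat rel -0.0569
rear l al 0.0687 lat rel 0.0622
rail r al 0.0493 lat rel -0.0511
rail l al 0.0503 lat rel 0.0603
stone top al 0.1541 lat rel 0.0040
motion 66
```

Request:
play_rows([
  {"claw":1,"linear":[0,0,0],"rotation":[0,0,0]},
  {"claw":1,"linear":[0,0,0],"rotation":[0,0,0]},
  {"claw":1,"linear":[0,0,0],"rotation":[0,0,0]},
  {"claw":1,"linear":[0,0,0],"rotation":[0,0,0]},
  {"claw":1,"linear":[0,0,0],"rotation":[0,0,0]},
  {"claw":1,"linear":[0,0,0],"rotation":[0,0,0]},
])

```text
time: 24.52
position: [0.4402, 0.547, 0.222]
tool_rot: [-1.264, 1.186, 1.248]
ft_force: [-0.4, 0.5, 0.3]
grip_width: 0.007
```

Run:
```python
from h import *
a=get_image('side');b=get_image('side');d=cv2.absdiff(a,b)[110:180,215:265];print('motion',d.max())
d=cv2.absdiff(a,cv2.imread('pics/s10.png'))[110:180,215:265];print('vs s10',d.max(),(d.max(2)>25).sum())
close_job()
```

```text
motion 9
vs s10 65 51
the job is handed in; nothing more can be done
```

The caddy is parked against the buffer with the hasp closed over its staple, and the job is handed in at about 24.6 s of the 64 s allowed. No verdict was reported.

**What I did**
- I gripped the rail at 60 N and pushed straight for about 120 mm so the castors would trail. I then steered about 70 mm right and rolled straight into the bay.
- I felt the buffer and pressed on it with 8.5–10 N at the wrist for about 0.8 s.
- I let go, lifted clear, and nudged the hasp from behind so that it fell shut by itself.

**Last checks, from the camera pictures**

| Check | Measured | Allowed |
|---|---|---|
| Caddy centred | within about 3 mm | 12 mm |
| Caddy square | about 0.03 rad off | 0.1 rad |
| Caddy origin to box front | about 97 mm | 79–108 mm |
| Stone off the middle line | about 4 mm | 20 mm |
| Rod, rasp and blocks | shifted less than 1 mm | 12 mm |

The hasp lip is at its level reach, about 60 mm from the hinge, with the staple in the slot.

**What I could not fully confirm**
- **Buffer force:** I only know it from the wrist reading, which includes 1–2 N of rolling drag.
- **Castors:** I judged them from the straight travel and a view of the rear wheels; I did not measure their angles.
- **Release:** the tool drifted about 7 mm forward as the jaws opened. The pictures taken afterwards show the caddy still in place.
- **Stillness:** two frames taken at the very end were nearly identical. Frames 0.65 s apart differed in 51 pixels around the caddy, which I take to be the moving arm's shadow.

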